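# Draw the camera arm out over the slide and hold it

### The arm

A 6-joint arm with a two-finger parallel gripper is mounted at the origin on the work surface. World frame = base frame: x ahead of the robot, y to its left, z up, the work surface at z = 0. Lengths are in mm, angles in rad, forces in N, time in s.
With the tool pointing down it reaches from about 350 to 875 mm from the base axis. Payload 4.2 kg.
Tool frame: the origin (TCP) lies between the finger pads; the fingertips stand 17 mm ahead of it and the grasp point (between the pads) lies 2 mm behind it; z points along the fingers, y is the line along which they close (so a half turn about z gives the same grasp; the last joint's range is limited). The gripper opens to 85 mm and grips with 20 to 120 N. Pads are 22 mm wide; open, the fingers measure 114 mm over their backs; the gripper's body (76 mm by 85 mm) begins 54 mm behind the grasp point. The pads swing forward as they close: fully open they stand 13 mm farther back than shut.
Start: joints at [1.378, 0.385, 0.008, 0, -1.194, -0.259], TCP at [272.832, 562.283, 248.312] pointing down, gripper open.
Joint ranges: [-3.14, 3.14], [-1.21, 2.06], [-1.07, 1.41], [-3.16, 2.05], [-2.99, -0.16], [-3.1, 3.1]. Speed limits (rad/s): [2.79, 2.79, 3.14, 3.14, 3.14, 3.14].

### API

Orientations are given as a unit quaternion [x, y, z, w].
In Python, from bench import arm gives the robot as it stands.
- The arm moves only by the tool creep_tool, called after ">>>" in YAML: its name, and indented under it one key for each argument. Schema: {"type":"object","properties":{"increments":{"type":"string"},"aperture":{"type":"number"},"only":{"type":"string"},"quiet":{"type":"boolean"},"lines":{"type":"string"}},"required":["increments"],"additionalProperties":false}. increments is a string of 1 to 10 rows, parted by semicolons, with the numbers parted by commas; each row has 6 numbers: dx, dy, dz in parts of the range, where 1.0 means 800 mm, then a rotation vector rx, ry, rz in parts of the range, where 1.0 means pi rad; each row is the pose to reach, as a shift and turn from the pose commanded when the call began, along the tool's axes at that moment; what a row does not reach only later rows make up. A row lasts 1/10 s, in which the tool goes at most 50 mm and 0.15 rad, less where a joint would pass 70% of its speed; a pose out of reach is approached as far as the arm can. aperture is the finger opening in mm, set as the call begins (left out keeps the last). The fingers move at their own pace and stop on an object; the grip force is fixed at half the most. Time passes only in rows, so rows that do not move let the fingers close. The tool returns the time, the measured TCP pose, the force, the opening and the grip force at its end. only (a regular expression) keeps the lines of the reply that match it, lines (a string "A,B") keeps lines A to B, and quiet returns only ok. Input that does not fit is refused with a message, and nothing moves.
- arm.read_state(): the state, without advancing time (a new reading comes with each control period).
- arm.get_image(name): name is "side" or "top"; returns the picture (384x512x3 uint8, blue, green, red); there is no depth.
- arm.get_calibration(name): a dict with "K" (3x3 intrinsics, pixels), "rvec" (rotation vector, rad) and "tvec" (3), from world to camera coordinates, as OpenCV has them. Camera axes: x right, y down, z forward; pixel columns grow to the right and rows downward; lengths in mm; the calibration is good to about 2 mm. A picture is of the moment at which its call begins. get_calibration takes no time and is no camera call.
- arm.job_done(): hands the job in; it is judged then, once.
The state is a dict: "clock": time; "joints": joint angles; "joint_vel": joint speeds; "joint_efforts": joint torques, N m; "position": TCP position; "ee_rot": TCP orientation; "contact_force": force on the tool from outside, world axes, zero at the start; "wrist_torque": the same for the moment, N m; "gripper_width": finger opening in mm; "grasp_force": force on a finger pad.
Only numpy, scipy, OpenCV 4.12 (cv2) and the standard library are available. Lean on these libraries where they do the work, as an engineer would, in place of code of your own. Each camera call takes 0.05 s, during which the arm holds its last target. There are 200 camera calls.

### The job

Squeeze the green lock button in the grip of the slide camera's telescoping arm, draw the arm out until the red line on it is level with the mouth of the sleeve, and hold it there still, against its return spring, so that the slide below can be photographed. Do not let go: finish while gripping the arm at the red line. Leave the specimen cup and the two bottles standing where they are.

Things in the scene. Friction and masses are not known exactly. Their poses are not given: they have to be found in the camera images.
- stand: slide-photography stand fixed to the bench: cream base plate 400 x 170 x 12 mm, steel post 26 mm thick, 237 mm high, level square aluminium sleeve 26 mm wide with its axis 200 mm above the bench. Origin: on the bench under the post. x: level, the way the arm draws out; y: level across it; z up. Base plate from x = -70 to 330 mm, on it at x = 265 mm a dark slide rest, top 27 mm above the bench
- mouth (a point): centre of the open end of the sleeve (dark collar 34 mm square), on the arm's axis, 130 mm from the post along x of the stand and 200 mm above the bench
- grip: black grip at the arm's free end: block 46 mm long (x), 28 wide (y), 42 high (z); origin at its centre, 200 mm above the bench, axes as the stand's. Moves with the arm, only along x: 95 mm beyond the mouth when parked. Green lock button in the middle of its -y side. The white camera hangs behind it, 40 mm from the grip's centre, down to 91 mm below it; nothing stands above the grip
- button (a point): outer face of the round green lock button (22 mm across). It stands 5.5 mm out of the grip's -y side when not pressed (grip and button together 33.5 mm across) and is pressed towards +y. Gripping the block across y from above, one finger on the button, presses it
- lock (a joint): travel of the lock button in m: 0 = out, arm locked when parked; 0.004 = fully pressed. Its spring resists with 3 N at first, 7 N at the end. From about 0.003 the catch is free. The sleeve keeps the button in while the arm is out; it springs out again when the arm is home
- boom (a joint): extension of the telescoping arm in m: 0 = parked and locked, 0.100 = red line level with the sleeve's mouth, 0.130 = end stop. A return spring pulls it home with about 3 N when parked and 4 N at the red line, plus slight friction; let go, it runs home
- red_line (a point): middle of the red line on the top face of the arm's dark 16 mm square bar (line 4 mm wide, right round the bar), 195 mm behind the grip's centre. White ticks stand every 10 mm, longer ones every 50 mm. At the start the red line is hidden in the sleeve, 100 mm behind the mouth
- cup: specimen cup with yellow lid, 60 mm across, 65 mm high, loose on the bench near the stand; origin under its centre
- dropper: amber dropper bottle with green cap, 32 mm across, 75 mm high, loose; origin under its centre
- stain: amber stain bottle with blue cap, 52 mm across, 95 mm high, loose; origin under its centre

How it is judged:
By the outcome, as a careful person would: the job done as asked, in the order asked, and still so for the second after the job is handed in, while the arm keeps its last pose, push and grip.
It also fails if it takes over 32 s, if anything falls off the work surface, if the arm or the gripper's body presses on something with over 40 N, if the wrist force passes 120 N, or if a joint passes its speed limit or range.

## Working session

There is one attempt and no reset: what is moved stays moved. The work goes in short steps, Python scripts to look and compute and a tool call to move; the robot and the scene stay as the last step left them, time stands still between calls to the robot, and variables do not carry over. Pictures are saved under pics/ and viewed, at most 10 in all, crops included, and the job is handed in when it is done.

```bash
ls; mkdir -p pics; python3 - <<'E'
from bench import arm
import cv2
for n in("side","top"):
    cv2.imwrite(f"pics/{n}0.png",arm.get_image(n)); c=arm.get_calibration(n); print(n,c)
print(arm.read_state())
E
```

```text
bench.py
pics
side {'K': array([[357.40559763,   0.        , 253.21254729],
       [  0.        , 357.40559763, 195.35470524],
       [  0.        ,   0.        ,   1.        ]]), 'rvec': array([ 0.11749561, -2.91564886,  1.05973007]), 'tvec': array([587.62061614,  86.27922178, 887.55201772])}
top {'K': array([[412.14569565,   0.        , 257.8378861 ],
       [  0.        , 412.14569565, 195.48393216],
       [  0.        ,   0.        ,   1.        ]]), 'rvec': array([ 2.19199305, -2.03165675,  0.20880217]), 'tvec': array([  15.09730958,  602.72484957, 1081.72548006])}
{'clock': 0.1, 'joints': array([ 1.37762915e+00,  3.85494908e-01,  6.79599520e-03, -4.08339098e-04,
       -1.19400641e+00, -2.58594404e-01]), 'joint_vel': array([ 3.96149798e-04, -3.04753272e-03,  1.83704306e-03,  1.60335820e-03,
       -9.24737724e-04,  4.71091477e-05]), 'joint_efforts': array([-5.36385528e-05, -3.93317592e+01,  1.88931048e+01,  4.19789582e+00,
       -2.56429703e-03,  5.43966280e-06]), 'position': array([272.62720457, 561.88104107, 247.3388046 ]), 'ee_rot': array([ 9.74579890e-01, -2.24038148e-01, -1.58454300e-04,  9.60195216e-04]), 'contact_force': array([ 0.94321457, -0.57123889, -0.55603681]), 'wrist_torque': array([-0.0586794 , -0.04304067, -0.02598069]), 'grasp_force': 0.0, 'gripper_width': 85.47665129791172}
```

View pics/side0.png

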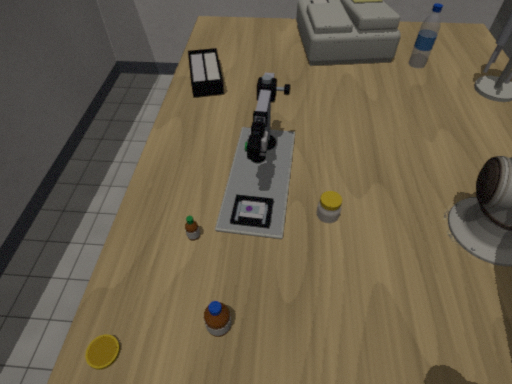

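View pics/top0.png

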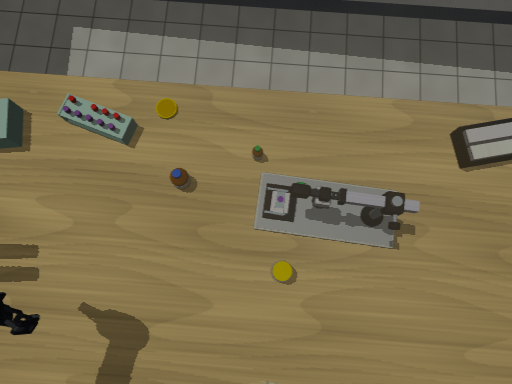

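```bash
cat > h.py <<'E'
import numpy as np, cv2
from bench import arm
from scipy.spatial.transform import Rotation as R
def cal(n):
    c=arm.get_calibration(n); return c["K"],cv2.Rodrigues(np.array(c["rvec"]))[0],np.array(c["tvec"]).ravel()
def ray(n,uv):
    K,Rm,t=cal(n); d=Rm.T@np.linalg.solve(K,[*uv,1.]); return -Rm.T@t,d
def onz(n,uv,z):
    o,d=ray(n,uv); return o+d*(z-o[2])/d[2]
def proj(n,P):
    K,Rm,t=cal(n); p=K@(Rm@np.array(P,float)+t); return p[:2]/p[2]
def tri(a,b):
    (o1,d1),(o2,d2)=ray("side",a),ray("top",b)
    s=np.linalg.lstsq(np.c_[d1,-d2],o2-o1,rcond=None)[0]
    p,q=o1+s[0]*d1,o2+s[1]*d2; return (p+q)/2,np.linalg.norm(p-q)
E
python3 - <<'E'
from h import *
t=cv2.imread("pics/top0.png"); s=cv2.imread("pics/side0.png")
a=cv2.resize(t[160:260,240:440],None,fx=4,fy=4,interpolation=cv2.INTER_CUBIC)
b=cv2.resize(s[60:240,210:310],None,fx=3.2,fy=3.2,interpolation=cv2.INTER_CUBIC)
cv2.imwrite("pics/ct.png",a); cv2.imwrite("pics/cs.png",b)
for n,im in(("top",t),("side",s)):
    h=cv2.cvtColor(im,cv2.COLOR_BGR2HSV)
    for nm,lo,hi in(("plate",(0,0,110),(180,45,255)),("green",(45,90,40),(85,255,255)),("yellow",(22,180,100),(35,255,255)),("blue",(105,150,60),(125,255,255))):
        m=cv2.inRange(h,lo,hi)
        k,l,st,c=cv2.connectedComponentsWithStats(m)
        for i in range(1,k):
            if st[i,4]>(800 if nm=="plate" else 8): print(n,nm,st[i],c[i].round(1),onz(n,c[i],{"plate":12,"yellow":65,"green":75,"blue":95}[nm]).round(0))
for n,ps in (("top",[(261,174),(402,190),(394,247),(254,229)]),("side",[(241,127),(296,131),(282,239),(221,228)])):
    for p in ps: print(n,p,onz(n,p,12).round(1))
E
```

```text
top plate [ 84  51  39  28 925] [103.1  64.4] [986. 570.  12.]
top plate [121  53  39  29 923] [140.   66.9] [986. 455.  12.]
top plate [158  56  39  28 936] [177.   69.6] [986. 340.  12.]
top plate [195  59  39  28 931] [214.1  72.3] [986. 225.  12.]
top plate [233  61  38  29 939] [251.3  74.8] [986. 110.  12.]
top plate [270  64  38  28 939] [288.6  77.5] [986.  -5.  12.]
top plate [308  66  37  29 943] [326.   80.1] [ 986. -120.   12.]
top plate [345  69  37  29 945] [363.4  82.7] [ 986. -235.   12.]
top plate [383  72  37  28 967] [401.1  85.4] [ 987. -350.   12.]
top plate [421  74  37  29 947] [438.5  88. ] [ 987. -465.   12.]
top plate [458  77  38  29 952] [476.4  90.7] [ 987. -580.   12.]
top plate [ 57  93  75  46 922] [ 94.3 116.6] [814. 570.  12.]
top plate [ 254  172  143   76 3870] [323.5 212.7] [ 574. -130.   12.]
top green [255 145   5   6  24] [257.  147.7] [733.  73.  75.]
top green [298 182   7   2  12] [300.6 182.6] [642. -54.  75.]
top yellow [156  98  21  20 332] [165.9 107.7] [837. 345.  65.]
top yellow [273 261  19  20 304] [282.  270.6] [400. -19.  65.]
top 
[... 520 characters left out ...]
 78.  75.]
side yellow [321 191  21  17 264] [330.9 199.1] [400. -16.  65.]
side yellow [ 86 335  33  34 844] [101.9 351.1] [833. 375.  65.]
side blue [434   4   8   8  52] [437.3   7.1] [  -93. -1069.    95.]
side blue [417  39   5   5   9] [419.   40.9] [  44. -771.   95.]
side blue [422  41  11   8  26] [426.7  43.5] [  20. -753.   95.]
side blue [209 301  12  14 129] [214.5 307.5] [637. 290.  95.]
top (261, 174) [674.5  57.   12. ]
top (402, 190) [ 657.9 -354.9   12. ]
top (394, 247) [ 491.  -333.3   12. ]
top (254, 229) [511.9  64.9  12. ]
side (241, 127) [ 656.7 -336.3   12. ]
side (296, 131) [ 482.9 -329.4   12. ]
side (282, 239) [513.7  74.2  12. ]
side (221, 228) [665.1  53.7  12. ]
```

View pics/ct.png

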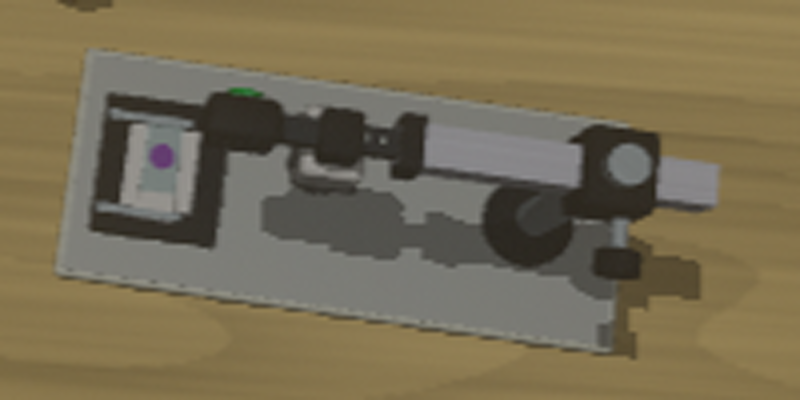

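View pics/cs.png

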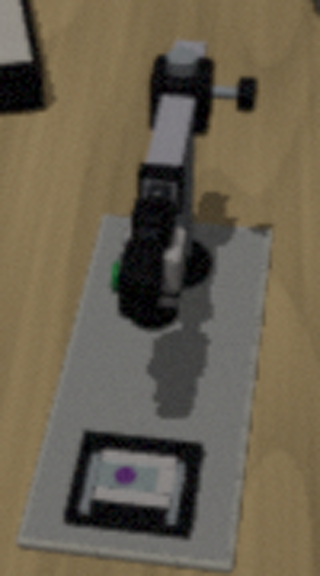

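The top crop shows the plate (corners ≈ (262,172), (404,192), (392,248), (254,228)). The black grip is at ≈(300,190) and its green button, on the +x world side, at (300,183). In the side view the button is at (245,146) and the cup and bottles stand clear of the grip.

```bash
python3 - <<'E'
from h import *
print("btn",tri((245.6,145.6),(300.6,182.6)))
# plate edges by mask hull -> quad in world plane z=12
for n in("top","side"):
    im=cv2.imread(f"pics/{n}0.png"); h=cv2.cvtColor(im,cv2.COLOR_BGR2HSV)
    m=cv2.inRange(h,(0,0,60),(180,60,255)); 
    roi=np.zeros_like(m); 
    if n=="top": roi[165:255,245:410]=255
    else: roi[115:245,210:305]=255
    m=cv2.inRange(h,(0,0,100),(180,50,255))&roi
    k,l,st,c=cv2.connectedComponentsWithStats(m); i=1+st[1:,4].argmax()
    pts=np.argwhere(l==i)[:,::-1]; W=np.array([onz(n,p,12)[:2] for p in cv2.convexHull(pts.astype(np.int32))[:,0]])
    print(n,cv2.minAreaRect(W.astype(np.float32)))
    q=cv2.approxPolyDP(W.astype(np.float32),25,True)[:,0]; print(q.round(0).tolist())
# sleeve top edge lines in the top view z=213 : crop coordinates
f=lambda x,y:(240+(x+.5)/4-.5,160+(y+.5)/4-.5)
for p in [(428,125),(580,143),(425,166),(580,183),(718,163),(716,208)]: print("sleeve",p,onz("top",f(*p),213).round(1))
for p in [(207,97),(280,100),(275,152),(207,140)]: print("grip221",p,onz("top",f(*p),221).round(1))
for nm,a,z in(("cup",(282,270.6),65),("dropper",(257,147.7),75),("stain",(175.9,172.7),95)): print(nm,onz("top",a,z).round(0))
E
```

```text
btn (array([609.73639883, -42.44177242, 201.74393409]), np.float64(2.5910551784171987))
top ((584.9786987304688, -135.88385009765625), (397.2125244140625, 168.3282012939453), 86.29209899902344)
[[654.0, -338.0], [491.0, -328.0], [515.0, 65.0], [681.0, 55.0]]
side ((584.11767578125, -133.52288818359375), (399.3473205566406, 168.34483337402344), 86.20240020751953)
[[489.0, -324.0], [514.0, 68.0], [679.0, 58.0], [654.0, -336.0]]
sleeve (428, 125) [ 596.3 -153.   213. ]
sleeve (580, 143) [ 592.2 -244.3  213. ]
sleeve (425, 166) [ 571.1 -152.   213. ]
sleeve (580, 183) [ 567.8 -244.6  213. ]
sleeve (718, 163) [ 586.3 -326.9  213. ]
sleeve (716, 208) [ 558.9 -325.6  213. ]
grip221 (207, 97) [601.5 -19.  221. ]
grip221 (280, 100) [603.  -62.6 221. ]
grip221 (275, 152) [571.2 -61.3 221. ]
grip221 (207, 140) [575.3 -20.6 221. ]
cup [400. -19.  65.]
dropper [733.  73.  75.]
stain [639. 287.  95.]
```

```bash
cat > go.py <<'E'
import sys
from h import *
X=np.array([np.cos(np.radians(86.25)),np.sin(np.radians(86.25)),0]); Z=np.array([0,0,1.]); Y=np.cross(Z,X)
O=np.array([584.5,-134.7,0])-130*X
s=arm.read_state(); T=R.from_quat(s["ee_rot"]); p=s["position"]
def to(x,y,z):
    for sg in(1,-1):
        G=R.from_matrix(np.c_[np.cross(sg*Y,-Z),sg*Y,-Z])
        print(sg,"shift",T.inv().apply(O+x*X+y*Y+z*Z-p).round(1),"rot",(T.inv()*G).as_rotvec().round(4))
    q=p-O; print("stand coords now",np.round([q@X,q@Y,q[2]],1),"F",np.round(np.array([X,Y,Z])@s["contact_force"],1),"j6",s["joints"].round(2),"grip",round(s["grasp_force"],1),round(s["gripper_width"],1),s["clock"])
if __name__=="__main__": to(*map(float,sys.argv[1:4]))
E
python3 go.py 225 -0.5 265
```

```text
1 shift [549.4 402.3 -16.8] rot [ 0.0016 -0.0013  1.1843]
-1 shift [549.4 402.3 -16.8] rot [ 1.4000e-03  1.8000e-03 -1.9573e+00]
stand coords now [804.7 356.8 247.3] F [-0.5 -1.  -0.6] j6 [ 1.38  0.39  0.01 -0.   -1.19 -0.26] grip 0.0 85.5 0.1
```

Careful with the scale: shifts go in shares of 800 mm and turns go in shares of pi rad. That gives: 345 mm / 800 = 0.4313, 310 mm / 800 = 0.3875, 0.75 rad / 3.1416 = 0.2387.

>>> creep_tool:
  increments: "0.0375,0.0275,-0.01,0,0,0.0255;0.0813,0.06,-0.0213,0,0,0.0477;0.125,0.0913,-0.0213,0,0,0.07;0.1688,0.1238,-0.0213,0,0,0.0955;0.2125,0.1563,-0.0213,0,0,0.1178;0.2563,0.1875,-0.0213,0,0,0.1432;0.3,0.22,-0.0213,0,0,0.1655;0.3438,0.2513,-0.0213,0,0,0.191;0.3875,0.2838,-0.0213,0,0,0.2133;0.4313,0.315,-0.0213,0,0,0.2387"
  aperture: 85

```text
clock: 1.1
position: [473.4, 183.1, 265.1]
ee_rot: [0.824, -0.567, -0.0, 0.0]
contact_force: [0.1, 1.0, 1.7]
gripper_width: 85.1
grasp_force: 0.0
```

```bash
python3 go.py 225 -0.5 265
```

```text
1 shift [ 2.504e+02 -3.020e+01  1.000e-01] rot [ 5.000e-04 -1.000e-04  4.315e-01]
-1 shift [ 2.504e+02 -3.020e+01  1.000e-01] rot [ 1.0000e-04  7.0000e-04 -2.7101e+00]
stand coords now [439.9 131.6 265.1] F [ 1.  -0.1  1.7] j6 [ 0.69  0.17 -0.25 -0.   -1.15 -0.32] grip 0.0 85.1 1.1
```

To row units: 220 mm / 800 = 0.275, 210 mm / 800 = 0.2625, 0.43 rad / 3.1416 = 0.1369.

>>> creep_tool:
  increments: "0.0438,-0.005,0,0,0,0.0223;0.0875,-0.01,0,0,0,0.0446;0.1313,-0.0163,0,0,0,0.0668;0.175,-0.0213,0,0,0,0.0891;0.2188,-0.0263,0,0,0,0.1114;0.2625,-0.0313,0,0,0,0.1337;0.275,-0.0338,0,0,0,0.1369;0.275,-0.0338,0,0,0,0.1369;0.275,-0.0338,0,0,0,0.1369"

```text
clock: 2.0
position: [577.2, -10.0, 264.9]
ee_rot: [-0.685, 0.728, 0.0, -0.0]
contact_force: [-0.7, 0.1, 0.2]
gripper_width: 85.2
grasp_force: 0.0
```

```bash
python3 go.py 225 -0.5 265
```

```text
1 shift [ 29.  -15.7  -0.1] rot [0.001  0.0001 0.0051]
-1 shift [ 29.  -15.7  -0.1] rot [-2.0000e-04  1.5000e-03 -3.1365e+00]
stand coords now [254.   15.4 264.9] F [0.1 0.7 0.2] j6 [ 0.26  0.29 -0.09 -0.   -1.19 -0.32] grip 0.0 85.2 2.0
```

To row units: 29 mm / 800 = 0.0363, -15.7 mm / 800 = -0.0196, 0.005 rad / 3.1416 = 0.0016.

>>> creep_tool:
  increments: "0.0188,-0.01,0,0,0,0.0016;0.0363,-0.0196,0,0,0,0.0016;0.0363,-0.0196,0,0,0,0.0016;0.0363,-0.0196,0,0,0,0.0016;0.0363,-0.0196,0,0,0,0.0016"

```text
clock: 2.5
position: [591.5, -40.3, 265.3]
ee_rot: [-0.683, 0.73, 0.0, 0.0]
contact_force: [0.0, -0.0, 0.1]
gripper_width: 84.7
grasp_force: 0.0
```

```bash
python3 go.py 225 -0.5 198; python3 -c "
from h import *
t=arm.get_image('top');s=arm.get_image('side')
a=cv2.resize(t[140:240,240:400],(640,400),interpolation=2);b=cv2.resize(s[70:200,180:320],(431,400),interpolation=2)
cv2.imwrite('pics/a1.png',cv2.hconcat([cv2.resize(a,(369,400)),b]))"
```

```text
1 shift [-0.3  0.3 67.3] rot [ 0.0001  0.0001 -0.0004]
-1 shift [-0.3  0.3 67.3] rot [ 2.0000e-04 -2.0000e-04  3.1412e+00]
stand coords now [224.7  -0.8 265.3] F [-0.  -0.   0.1] j6 [ 0.2   0.32 -0.05 -0.   -1.2  -0.27] grip 0.0 84.7 2.5
```

View pics/a1.png

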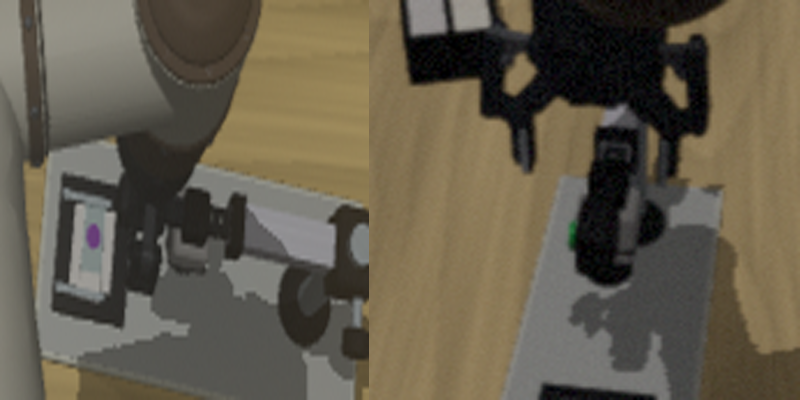

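The side view has the open fingers (≈(525,150) and (665,150) in the composite) straddling the grip (≈(605,230)), with the button at (575,235). The top view shows the wrist over the grip. I'll descend next.

To row units: 67 mm / 800 = 0.0838, 50 mm / 800 = 0.0625.

>>> creep_tool:
  increments: "0,0,0.0313,0,0,0;0,0,0.0625,0,0,0;0,0,0.0838,0,0,0;0,0,0.0838,0,0,0;0,0,0.0838,0,0,0;0,0,0.0838,0,0,0"

```text
clock: 3.2
position: [592.5, -40.2, 199.8]
ee_rot: [-0.684, 0.73, -0.001, 0.001]
contact_force: [-0.2, -0.3, 0.0]
gripper_width: 84.9
grasp_force: 0.0
```

```bash
python3 go.py 225 -0.5 198
```

```text
1 shift [-0.2  1.3  1.8] rot [-0.0027  0.0003 -0.    ]
-1 shift [-0.2  1.3  1.8] rot [4.0000e-04 4.2000e-03 3.1415e+00]
stand coords now [224.8  -1.8 199.8] F [-0.3  0.2  0. ] j6 [ 0.2   0.37 -0.14  0.   -1.05 -0.27] grip 0.0 84.9 3.2
```

To row units: 1 mm / 800 = 0.0013.

>>> creep_tool:
  increments: "0,0.0013,0.0013,0,0,0;0,0.0013,0.0013,0,0,0;0,0.0013,0.0013,0,0,0;0,0.0013,0.0013,0,0,0;0,0.0013,0.0013,0,0,0;0,0.0013,0.0013,0,0,0;0,0.0013,0.0013,0,0,0"
  aperture: 36

```text
clock: 3.9
position: [591.8, -40.4, 198.1]
ee_rot: [-0.683, 0.73, -0.001, 0.001]
contact_force: [4.3, -0.3, 2.3]
gripper_width: 36.1
grasp_force: 2.2
```

```bash
python3 go.py 225 -0.5 198;python3 -c "
from h import *
s=arm.get_image('side')
cv2.imwrite('pics/a2.png',cv2.resize(s[100:180,200:300],(750,600),interpolation=2))"
```

```text
1 shift [-0.4  0.6  0.1] rot [-0.0029  0.0001 -0.0003]
-1 shift [-0.4  0.6  0.1] rot [1.0000e-04 4.6000e-03 3.1413e+00]
stand coords now [224.6  -1.1 198.1] F [ 0.  -4.3  2.3] j6 [ 0.2   0.37 -0.15  0.   -1.05 -0.27] grip 2.2 36.1 3.9
```

View pics/a2.png

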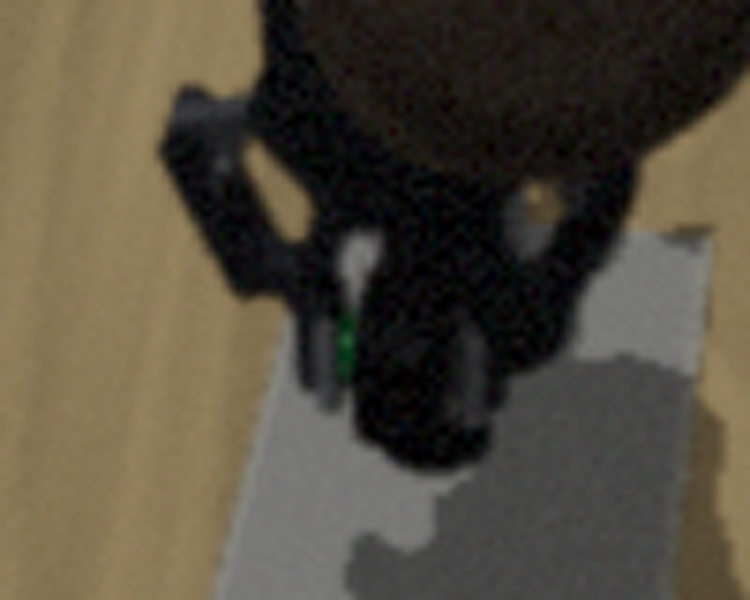

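The left finger is at the green button (345,345) and the grip block lies between the fingers. The small +x world force means the button finger touches first. I'll shift 1.5 mm towards −y and close.

To row units: -1.5 mm / 800 = -0.0019.

>>> creep_tool:
  increments: "0,-0.0019,0,0,0,0;0,-0.0019,0,0,0,0;0,-0.0019,0,0,0,0"
  aperture: 34

```text
clock: 4.25
position: [592.6, -40.4, 197.8]
ee_rot: [-0.683, 0.73, -0.0, 0.001]
contact_force: [4.7, -0.2, 3.3]
gripper_width: 33.9
grasp_force: 2.3
```

```bash
python3 go.py 225 -0.5 198
```

```text
1 shift [-0.3  1.5 -0.2] rot [-0.0014  0.0002 -0.0004]
-1 shift [-0.3  1.5 -0.2] rot [3.0000e-04 2.2000e-03 3.1412e+00]
stand coords now [224.7  -2.  197.8] F [ 0.1 -4.7  3.3] j6 [ 0.2   0.37 -0.15  0.   -1.05 -0.27] grip 2.3 33.9 4.25
```

>>> creep_tool:
  increments: "0,0,0,0,0,0;0,0,0,0,0,0;0,0,0,0,0,0;0,0,0,0,0,0;0,0,0,0,0,0"
  aperture: 20

```text
clock: 4.75
position: [592.2, -40.3, 198.1]
ee_rot: [-0.684, 0.73, -0.0, 0.0]
contact_force: [1.9, -0.0, 4.4]
gripper_width: 28.5
grasp_force: 61.7
```

```bash
python3 go.py 225 -0.5 198
```

```text
1 shift [-0.3  1.   0.1] rot [-0.001   0.0002 -0.0002]
-1 shift [-0.3  1.   0.1] rot [3.0000e-04 1.6000e-03 3.1414e+00]
stand coords now [224.7  -1.5 198.1] F [ 0.1 -1.9  4.4] j6 [ 0.2   0.37 -0.15  0.   -1.05 -0.27] grip 61.7 28.5 4.75
```

Button fully pressed (28.5 mm across, 62 N). Drawing the arm out along the tool's −x.

To row units: -50 mm / 800 = -0.0625, -43 mm / 800 = -0.0538.

>>> creep_tool:
  increments: "-0.0038,0,0,0,0,0;-0.01,0,0,0,0,0;-0.0188,0,0,0,0,0;-0.0275,0,0,0,0,0;-0.0363,0,0,0,0,0;-0.045,0,0,0,0,0;-0.0538,0,0,0,0,0;-0.0625,0,0,0,0,0;-0.0625,0,0,0,0,0;-0.0625,0,0,0,0,0"

```text
clock: 5.75
position: [595.5, 9.1, 198.1]
ee_rot: [-0.684, 0.73, -0.001, -0.0]
contact_force: [3.5, -3.2, 6.1]
gripper_width: 28.6
grasp_force: 61.8
```

```bash
python3 go.py 324.7 -1.5 198
```

```text
1 shift [-50.4   0.    0. ] rot [-0.0007 -0.0009 -0.0001]
-1 shift [-50.4   0.    0. ] rot [-1.5000e-03  1.0000e-03  3.1415e+00]
stand coords now [274.3  -1.5 198.1] F [-3.  -3.7  6.1] j6 [ 0.29  0.37 -0.14  0.   -1.06 -0.35] grip 61.8 28.6 5.75
```

To row units: -50.3 mm / 800 = -0.0629, -47 mm / 800 = -0.0588.

>>> creep_tool:
  increments: "-0.0075,0,0,0,0,0;-0.0163,0,0,0,0,0;-0.025,0,0,0,0,0;-0.0338,0,0,0,0,0;-0.0425,0,0,0,0,0;-0.0513,0,0,0,0,0;-0.0588,0,0,0,0,0;-0.0629,0,0,0,0,0;-0.0629,0,0,0,0,0;-0.0629,0,0,0,0,0"

```text
clock: 6.75
position: [598.8, 59.0, 198.0]
ee_rot: [-0.684, 0.73, -0.001, -0.0]
contact_force: [2.4, -3.9, 5.6]
gripper_width: 28.5
grasp_force: 61.7
```

>>> creep_tool:
  increments: "0,0,0,0,0,0;0,0,0,0,0,0;0,0,0,0,0,0"

```text
clock: 7.05
position: [598.8, 58.9, 198.1]
ee_rot: [-0.684, 0.73, -0.001, -0.0]
contact_force: [2.1, -3.7, 5.2]
gripper_width: 28.3
grasp_force: 61.7
```

```bash
python3 go.py 324.7 -1.5 198; python3 -c "
from h import *
s=arm.get_image('side');t=arm.get_image('top')
cv2.imwrite('pics/s3.png',s);cv2.imwrite('pics/t3.png',t)
a=cv2.resize(t[150:250,240:400],(640,400),interpolation=2);b=cv2.resize(s[80:200,220:300],(400,600),interpolation=2)
cv2.imwrite('pics/a3.png',cv2.hconcat([cv2.resize(t[165:240,310:360],(400,600),interpolation=2),b]))
for n,im in(('side',s),('top',t)):
    h=cv2.cvtColor(im,cv2.COLOR_BGR2HSV)
    m=cv2.inRange(h,(0,110,50),(9,255,255))|cv2.inRange(h,(170,110,50),(180,255,255))
    k,l,st,c=cv2.connectedComponentsWithStats(m)
    print(n,'pred',proj(n,[584.5,-134.7,208]),[(st[i].tolist(),c[i].round(1).tolist(),onz(n,c[i],208).round(1).tolist()) for i in range(1,k) if abs(c[i]-proj(n,[584.5,-134.7,208])).max()<25])
"
```

```text
1 shift [-0.6  0.1  0.1] rot [-0.0006 -0.0014 -0.0002]
-1 shift [-0.6  0.1  0.1] rot [-2.1000e-03  9.0000e-04  3.1414e+00]
stand coords now [324.1  -1.6 198.1] F [-3.5 -2.4  5.2] j6 [ 0.37  0.38 -0.13  0.   -1.06 -0.43] grip 61.7 28.3 7.05
side pred [259.3535831  117.79595387] []
top pred [338.42553279 195.5374171 ] [([339, 192, 2, 6, 11], [339.5, 194.3], [587.8, -137.1, 208.0]), ([338, 199, 1, 1, 1], [338.0, 199.0], [575.9, -134.0, 208.0])]
```

View pics/a3.png

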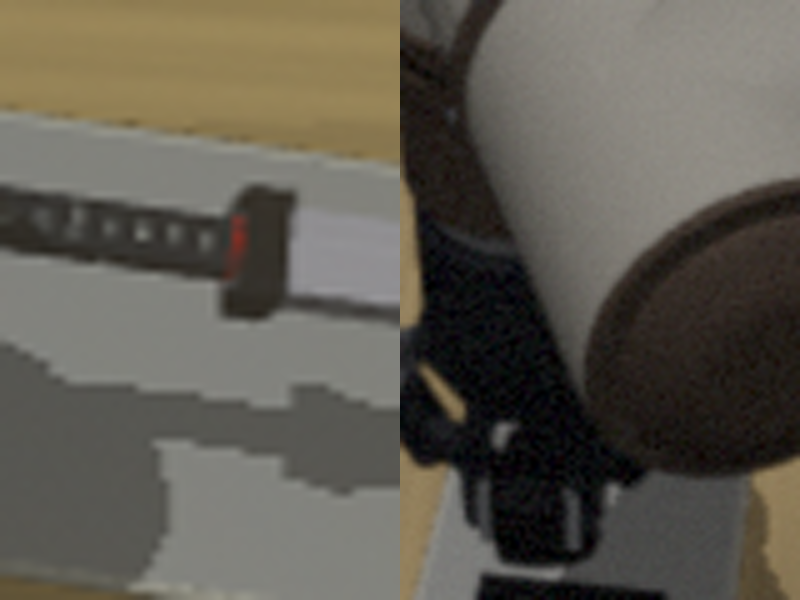

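The red line shows at the collar (top view ≈(339.5,194)) and the grip is still between the fingers. I'll check the pixel profile to see how much of the line is exposed.

```bash
python3 -c "
from h import *
from go import O,X,Y,Z
t=cv2.imread('pics/t3.png').astype(int)
for r in range(190,202): print(r,[tuple(t[r,c][::-1]) for c in range(336,344)])
for x in(126,128,130,132): print(x,proj('top',O+x*X+208*Z).round(2))
print(proj('top',O+130*X+217*Z+17*Y).round(2),proj('top',O+130*X+217*Z-17*Y).round(2))
"
```

```text
190 [(np.int64(130), np.int64(130), np.int64(125)), (np.int64(130), np.int64(130), np.int64(125)), (np.int64(114), np.int64(114), np.int64(108)), (np.int64(75), np.int64(73), np.int64(66)), (np.int64(50), np.int64(45), np.int64(37)), (np.int64(52), np.int64(47), np.int64(39)), (np.int64(55), np.int64(50), np.int64(43)), (np.int64(55), np.int64(51), np.int64(44))]
191 [(np.int64(128), np.int64(129), np.int64(123)), (np.int64(129), np.int64(130), np.int64(124)), (np.int64(93), np.int64(92), np.int64(87)), (np.int64(68), np.int64(64), np.int64(59)), (np.int64(61), np.int64(57), np.int64(52)), (np.int64(53), np.int64(49), np.int64(42)), (np.int64(53), np.int64(48), np.int64(41)), (np.int64(54), np.int64(49), np.int64(41))]
192 [(np.int64(57), np.int64(55), np.int64(50)), (np.int64(67), np.int64(67), np.int64(63)), (np.int64(61), np.int64(59), np.int64(54)), (np.int64(108), np.int64(55), np.int64(49)), (np.int64(89), np.int64(55), np.int64(48)), (np.int64(54), np.int64(49), np.int64(43)), (np.int64(53), np.int64(49), np.int64(42)), (np.int64(53), np.int64(49), np.int64(41))]
193 [(np.int6
[... 2619 characters left out ...]
64(71)), (np.int64(64), np.int64(61), np.int64(58)), (np.int64(52), np.int64(49), np.int64(42)), (np.int64(52), np.int64(49), np.int64(43)), (np.int64(53), np.int64(50), np.int64(45)), (np.int64(54), np.int64(50), np.int64(45))]
201 [(np.int64(130), np.int64(130), np.int64(125)), (np.int64(93), np.int64(91), np.int64(87)), (np.int64(55), np.int64(51), np.int64(46)), (np.int64(50), np.int64(47), np.int64(41)), (np.int64(50), np.int64(47), np.int64(41)), (np.int64(52), np.int64(48), np.int64(42)), (np.int64(51), np.int64(48), np.int64(41)), (np.int64(52), np.int64(48), np.int64(42))]
126 [340.08 195.77]
128 [339.25 195.65]
130 [338.43 195.54]
132 [337.6  195.42]
[338.43 201.71] [339.88 187.91]
```

To row units: -0.5 mm / 800 = -0.0006.

>>> creep_tool:
  increments: "-0.0006,0,0,0,0,0;-0.0006,0,0,0,0,0;-0.0006,0,0,0,0,0;-0.0006,0,0,0,0,0;-0.0006,0,0,0,0,0"

```text
clock: 7.65
position: [598.8, 59.1, 198.1]
ee_rot: [-0.683, 0.73, -0.001, -0.0]
contact_force: [2.9, -3.8, 5.1]
gripper_width: 28.5
grasp_force: 61.8
```

```bash
python3 go.py 324.7 -1.5 198; python3 -c "
from h import *
ts=[arm.get_image('top') for _ in range(4)]; t=np.mean(ts,0)
for f in ('pics/t3.png',t):
    q=cv2.imread(f).astype(float) if isinstance(f,str) else f
    w=np.clip(q[192:200,336:343,2]-q[192:200,336:343,1]-6,0,None); print(w.sum().round(), ((w*np.arange(336,343)).sum()/w.sum()).round(2))
s=arm.get_image('side'); cv2.imwrite('pics/s4.png',s)
for n,im in(('top',ts[0]),('side',s)):
    h=cv2.cvtColor(im,cv2.COLOR_BGR2HSV)
    for nm,lo,hi in(('green',(45,90,40),(85,255,255)),('yellow',(22,180,100),(35,255,255)),('blue',(105,150,60),(125,255,255))):
        k,l,st,c=cv2.connectedComponentsWithStats(cv2.inRange(h,lo,hi))
        print(n,nm,[c[i].round(1).tolist() for i in range(1,k) if st[i,4]>20])
"; python3 go.py 324.7 -1.5 198|tail -1
```

```text
1 shift [-0.4  0.1  0.1] rot [-0.0005 -0.0017 -0.0003]
-1 shift [-0.4  0.1  0.1] rot [-2.7000e-03  9.0000e-04  3.1413e+00]
stand coords now [324.3  -1.6 198.1] F [-3.6 -3.2  5.1] j6 [ 0.37  0.38 -0.13  0.   -1.06 -0.43] grip 61.8 28.5 7.65
548.0 339.2
660.0 339.14
top green []
top yellow [[165.9, 107.7], [282.1, 270.5]]
top blue []
side green [[189.3, 219.4]]
side yellow [[328.4, 195.9], [102.0, 351.2]]
side blue [[214.6, 307.8]]
stand coords now [324.3  -1.6 198.1] F [-4.1 -1.5  5.3] j6 [ 0.37  0.38 -0.13  0.   -1.06 -0.43] grip 61.8 28.2 7.9
```

The boom reads about 99.6 mm out, with about half the red line exposed at the mouth. The grip is steady at 62 N with the spring pulling about 4 N, and the bottles and cup haven't moved. Handing in.

```bash
python3 -c "
from bench import arm
print(arm.job_done())"
```

```text
the job is handed in; nothing more can be done
None
```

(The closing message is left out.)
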